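Row up lacquer sample tiles and index the turntable a quarter turn

ROBOT

A 7-joint arm with a two-finger parallel gripper is mounted at the origin on the work surface. World frame = base frame: x ahead of the robot, y to its left, z up, the work surface at z = 0. Lengths are in mm, angles in rad, forces in N, time in s.
With the tool pointing down it reaches from about 400 to 875 mm from the base axis. Payload 4.4 kg.
Tool frame: the origin (TCP) lies at the very end of the fingers, on their centre line; the grasp point (between the pads) lies 19 mm behind it; z points along the fingers, y is the line along which they close (so a half turn about z gives the same grasp; the last joint's range is limited). The gripper opens to 85 mm and grips with 20 to 120 N. Pads are 22 mm wide; open, the fingers measure 114 mm over their backs; the gripper's body (76 mm by 85 mm) begins 54 mm behind the grasp point. The pads swing forward as they close: fully open they stand 13 mm farther back than shut.
Start: joints at [-1.241, 0.628, 0.038, 1.517, -0.027, 0.996, -0.02], TCP at [250.583, 599.771, 231.313] pointing down, gripper open.
Joint ranges: [-3.06, 3.06], [-0.37, 2.12], [-1.25, 1.32], [0.18, 2.47], [-1.1, 4.24], [0.23, 1.98], [-2.94, 2.94]. Speed limits (rad/s): [2.57, 2.57, 3.14, 3.14, 3.14, 3.14, 3.14].

INTERFACE

Orientations are given as [roll, pitch, yaw] about the fixed x, y, z axes, in that order (R = Rz(yaw) Ry(pitch) Rx(roll)).
In Python, from cell import ctrl gives the robot as it stands.
- The arm moves only by the tool step_arm, never from a script. Its argument "series" is a list that holds one entry, the list of rows, each a list of 7 numbers: the turn, a rotation vector about the tool's x, y, z as a fraction of full scale, then the shift along the tool's x, y, z as a fraction of full scale, then the closure, from 0 (fully open) to 1 (shut). In form: [[[ax, ay, az, tx, ty, tz, gripper], ...]]. A call has 1 to 12 rows; each row shifts and turns the commanded pose from where the row before left it, along the tool's axes as they then stand; what a row does not reach is not made up. Full scale, the value 1, is 150 mm for a shift and 45 degrees for a turn. A row lasts 1/10 s, in which the tool goes at most 50 mm and 8.59 degrees, less where a joint would pass 70% of its speed; a pose out of reach is approached as far as the arm can. A call with a number of a shift or a turn outside -1 to 1 is refused whole. A call with a gripper value outside its range is refused whole. The fingers move at their own pace and stop on an object; the grip force is fixed at half the most. Time passes only in rows, so rows that do not move let the fingers close. It gives the time, the measured TCP pose, the force, the opening and the grip force at its end, in the units of the state.
- ctrl.read_state(): the state, without advancing time (a new reading comes with each control period).
- ctrl.get_image(name): name is "side" or "top"; returns a dict with "img" (400x640x3 uint8, red, green, blue), "fx", "fy", "cx", "cy" (pixels), "R" (3x3) and "t" (3): a world point X has camera coordinates R X + t. Camera axes: x right, y down, z forward; pixel columns grow to the right and rows downward; lengths in mm; the calibration is good to about 2 mm. A picture is of the moment at which its call begins. There is no depth.
- ctrl.finish_job(): hands the job in; it is judged then, once.
Trained networks look in a picture, given as the dict that the camera call returned (one of the last four; its "shot" number tells which), for a name from the list of things; names that differ only in an ending like _2 or _b are one class to them, and where a whole thing is asked for, a point or a joint stands for the part that bears it (a point fixed in the world has none). Each returns a list of dicts, best first, with "score" (0 to 1); they miss things now and then, are a little off and sometimes report something else, mostly with a low value. They report only what shows in the picture. A call takes as long as a camera call.
- ctrl.recognise(picture, thing): "centre" ([column, row] in pixels, amid what is visible of it).
The state is a dict: "clock": time; "qpos": joint angles; "qd": joint speeds; "tau": joint torques, N m; "eef_pos": TCP position; "tool_rot": TCP orientation; "force": force on the tool from outside, world axes, zero at the start; "torque": the same for the moment, N m; "width": finger opening in mm; "gripper_force": force on a finger pad.
Only numpy, scipy, OpenCV 4.12 (cv2) and the standard library are available. Lean on these libraries where they do the work, as an engineer would, in place of code of your own. Each camera call takes 0.05 s, during which the arm holds its last target. There are 200 camera calls.

TASK

Nudge the three bare-wood sample tiles on the turntable's board into a straight, evenly spaced row along the middle of the board, squared to it, one tile at its centre and about a finger's width (20 mm) between neighbours, with the table still at its home stop. Then take hold of the index knob and turn it clockwise by exactly three clicks, not past the third stop, so that the table makes its quarter turn with the tiles still in their row. Finish gripping the knob there, so that the table cannot move under the brush, and leave everything else on the bench where it is.

Things in the scene. Friction and masses are not known exactly. Their poses are not given: they have to be found in the camera images.
- stand: indexing turntable, a grey belt casing 150 x 400 mm, 55 mm high, bolted to the bench. Origin on the bench under the spindle of the turntable; z up, the casing runs along its y axis: from +95 mm (beyond the spindle) to -305 mm (beyond the knob). The knob's axis stands at y = -215 mm. A steel plunger block stands beside the knob at x = +55 to +75 mm, y = -226 to -204 mm, up to 73 mm high
- pallet: the turntable's board, faced with dark anti-slip rubber, 120 mm (its x) x 240 mm (its y) x 12 mm. Origin at the centre of its underside, its top 77 mm above the bench. At home its axes are parallel to the stand's; driven by belt from the knob, the same way round and 1.5 times as far (30 degrees a click); the tiles ride along by friction and slip if it is jerked. Pushed sideways it yields a little
- tile_a: bare-wood sample tile 60 mm (its x) x 40 mm (its y) x 10 mm, about 30 g, lying loose and askew on the pallet, at its +y end (away from the knob). Origin at the centre of its underside. In the row its 60 mm side lies across the board (along the pallet's x) and the row runs along the pallet's y
- tile_b: like tile_a, the middle one
- tile_c: like tile_a, the one at the pallet's -y end (nearest the knob)
- knob_grip (a point): point on the knob's vertical axis at the height to grip, 100 mm above the bench. The knob's handle is a black upright bar 46 mm long (x axis of this point, which turns with the knob), 14 mm thick (y axis) and 36 mm high, from 78 to 114 mm above the bench, over a round 52 mm collar and a brass dividing plate 96 mm across, top 66 mm above the bench
- index_knob (a joint): angle of the knob in rad, 0 at its home stop where it starts, growing clockwise seen from above. A spring catch clicks every 20 degrees (0.349 rad): stops at 0.349, 0.698, 1.047 (the third) and on to 2.094. Besides a steady drag of 0.03 N m and a viscous one, the catch resists with up to 0.12 N m on leaving a stop, then pulls into the next one; without a hand it stays in the nearest stop
- brush: flat lacquer brush 185 mm long, 42 mm wide, lying on the bench beyond the turntable; leave alone. Origin near the ferrule
- jar: closed amber glass jar, 56 mm across, 65 mm high, beside the knob on the side away from the robot; leave alone
- spatula: wooden-handled spatula 200 mm long lying on the bench between the robot and the knob; leave alone
- bowl: rose-red lacquer bowl 110 mm across, 50 mm high, at the turntable's +y end; leave alone
- tin: plain steel tin 84 mm across, 100 mm high; leave alone
- cup: black lacquer cup 72 mm across, 60 mm high; leave alone
- disc: turned wooden disc 110 mm across, 12 mm thick; leave alone

How it is judged:
By the outcome, as a careful person would: the job done as asked, in the order asked, and still so for the second after the job is handed in, while the arm keeps its last pose, push and grip.
It also fails if it takes over 64 s, if anything falls off the work surface, if the arm or the gripper's body presses on something with over 40 N, if the wrist force passes 120 N, or if a joint passes its speed limit or range.

## Working session

There is one attempt and no reset: what is moved stays moved. The work goes in short steps, Python scripts to look and compute and a tool call to move; the robot and the scene stay as the last step left them, time stands still between calls to the robot, and variables do not carry over. Pictures are saved under pics/ and viewed, at most 10 in all, crops included, and the job is handed in when it is done.

Besides the shell and the picture viewer there is one more tool, called as name(argument=value, ...) on one line, values as JSON. step_arm: Moves the arm, as the interface text tells. Shift numbers are shares of 150 mm and turn numbers shares of 45 degrees, none past 1 either way. Its arguments: {"type":"object","properties":{"series":{"type":"array","items":{"type":"array","items":{"type":"array","items":{"type":"number","minimum":-1,"maximum":1}}}}},"required":["series"]}

```bash
mkdir -p pics; ls
cat > h.py <<'E'
import numpy as np, cv2
from cell import ctrl
def px2w(p,u,z):
    R=np.array(p["R"]);t=np.array(p["t"])
    d=R.T@np.array([(u[0]-p["cx"])/p["fx"],(u[1]-p["cy"])/p["fy"],1]);c=-R.T@t
    return c+d*(z-c[2])/d[2]
def w2px(p,X):
    c=np.array(p["R"])@np.array(X,float)+np.array(p["t"]);return np.array([p["fx"]*c[0]/c[2]+p["cx"],p["fy"]*c[1]/c[2]+p["cy"]])
def save(p,n): cv2.imwrite("pics/"+n,p["img"][:,:,::-1])
E
python3 - <<'E'
from h import *
np.set_printoptions(precision=1,suppress=True)
for n in ("top","side"):
    p=ctrl.get_image(n);save(p,n+"0.png");print(n,p["fx"],np.array(p["R"]),-np.array(p["R"]).T@np.array(p["t"]))
    for th,z in (("pallet",77),("tile_a",87),("knob_grip",114),("stand",55),("jar",65),("tin",100),("bowl",50),("cup",60)):
        for r in ctrl.recognise(p,th)[:3]: print(th,round(r["score"],2),np.array(r["centre"]),px2w(p,r["centre"],z))
s=ctrl.read_state();print(s["clock"],s["eef_pos"],s["tool_rot"],s["width"],s["force"])
E
```

```text
pics
top 465.6526711473627 [[ 0.  -1.   0. ]
 [-1.  -0.  -0.2]
 [ 0.2 -0.  -1. ]] [ 249.9  -15.9 1626.2]
pallet 0.68 [270.2 196.8] [590.4 127.1  77. ]
pallet 0.55 [191.3 252.6] [398.1 383.8  77. ]
tile_a 0.71 [254.8 206.9] [552.8 177.1  87. ]
tile_a 0.6 [276.4 198.3] [583.2 105.1  87. ]
tile_a 0.55 [295.9 198.3] [583.9  39.2  87. ]
knob_grip 0.67 [336.  186.7] [619.  -95.1 114. ]
stand 0.57 [307.5 193. ] [610.    0.5  55. ]
jar 0.51 [323.3 158.7] [731.1 -53.4  65. ]
tin 0.97 [421.4 194.9] [ 597. -383.  100.]
tin 0.65 [334.4 230. ] [475.  -90.4 100. ]
bowl 0.92 [214.  209.9] [548.2 321.8  50. ]
cup 0.55 [193.9 254.3] [394.1 379.1  60. ]
side 378.02603838332385 [[-0.9 -0.4  0. ]
 [-0.3  0.7 -0.7]
 [ 0.2 -0.6 -0.7]] [338.  622.9 857.6]
pallet 0.93 [297.5 251.2] [575.1 136.7  77. ]
pallet 0.25 [230.7 258.4] [717.6 216.6  77. ]
tile_a 0.94 [298.5 264.7] [554.3 177.7  87. ]
tile_a 0.79 [312.1 218.9] [577.4  34.5  87. ]
tile_a 0.63 [299.2 237.7] [584.5 103.7  87. ]
knob_grip 0.63 [314.3 186.2] [607.3 -55.1 114. ]
knob_grip 0.39 [270.8 191.7] [708.5   8.6 114. ]
stand 0.98 [304.8 229.8] [591.3  52.4  55. ]
jar 0.62 [271.2 189.4] [736.  -40.6  65. ]
tin 0.69 [233.4 258.7] [700.1 226.9 100. ]
tin 0.68 [293.1 253.4] [575.3 160.8 100. ]
tin 0.55 [350.2 135.3] [ 590.7 -324.3  100. ]
bowl 0.64 [271.4 324.4] [558.6 321.1  50. ]
cup 0.58 [333.6 377. ] [391.4 378.1  60. ]
0.9 [250.6 599.8 231.3] [ 3.1 -0.   2.7] 85.3621555946469 [ 0.  -0.3 -0.4]
```

Run:
```python
import cv2
a=cv2.imread("pics/top0.png")[120:260,180:380];cv2.imwrite("pics/t1.png",cv2.resize(a,None,fx=4,fy=4,interpolation=cv2.INTER_CUBIC))
a=cv2.imread("pics/side0.png")[150:350,200:400];cv2.imwrite("pics/s1.png",cv2.resize(a,None,fx=3,fy=3,interpolation=cv2.INTER_CUBIC))
```

```text
(no output)
```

View pics/t1.png

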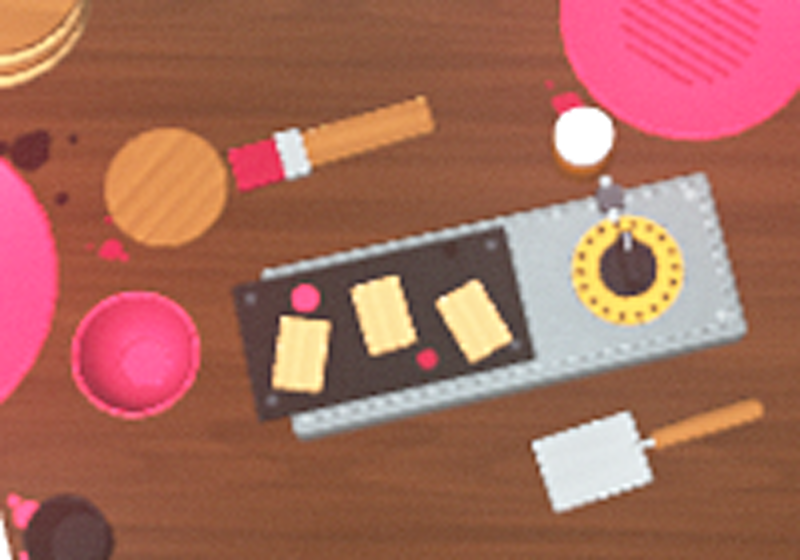

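View pics/s1.png

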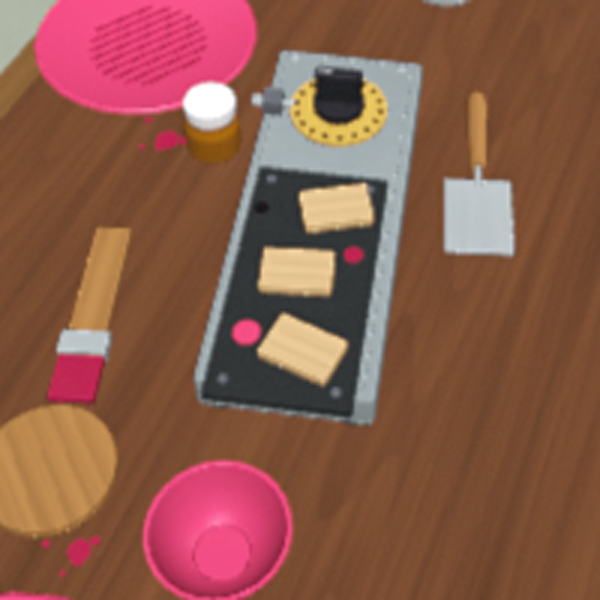

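```bash
cat >> h.py <<'E'
def rect(p,z,x0,x1,y0,y1,s=2):
    # rectified image: col = (x-x0)*s , row=(y-y0)*s
    c=[(x0,y0),(x1,y0),(x1,y1),(x0,y1)]
    src=np.float32([w2px(p,(*q,z)) for q in c]);dst=np.float32([((x-x0)*s,(y-y0)*s) for x,y in c])
    return cv2.warpPerspective(p["img"],cv2.getPerspectiveTransform(src,dst),((x1-x0)*s,(y1-y0)*s),flags=cv2.INTER_LINEAR)
def blobs(im,lo,hi,x0,y0,amin,s=2):
    h=cv2.cvtColor(im,cv2.COLOR_RGB2HSV);m=cv2.inRange(h,lo,hi)
    out=[]
    for c in cv2.findContours(m,cv2.RETR_EXTERNAL,cv2.CHAIN_APPROX_NONE)[0]:
        if cv2.contourArea(c)<amin*s*s: continue
        (cx,cy),(w,h2),a=cv2.minAreaRect(c)
        if w<h2: a-=90   # direction of the long side
        out.append((round(x0+cx/s,1),round(y0+cy/s,1),round(max(w,h2)/s,1),round(min(w,h2)/s,1),round((a+90)%180-90,1)))
    return out
E
python3 - <<'E'
from h import *
X=(450,800,-200,260)
for n in ("top","side"):
    p=ctrl.get_image(n)
    im=rect(p,87,*X);
    print(n,"tiles",blobs(im,(12,50,170),(32,150,255),X[0],X[2],800))
    im=rect(p,77,*X);print("pallet",blobs(im,(0,0,0),(179,120,75),X[0],X[2],3000))
    cv2.imwrite(f"pics/r{n}.png",im[:,:,::-1])
    im=rect(p,66,*X);print("plate",blobs(im,(15,120,150),(35,255,255),X[0],X[2],1500))
    im=rect(p,114,*X);print("handle",blobs(im[:300],(0,0,0),(179,255,60),X[0],X[2],200))
    h=cv2.cvtColor(rect(p,87,*X),cv2.COLOR_RGB2HSV)
a=np.hstack([cv2.imread("pics/rtop.png")[:,:],cv2.imread("pics/rside.png")]);cv2.imwrite("pics/r.png",cv2.resize(a,None,fx=.57,fy=.57))
E
```

```text
top tiles [(548.6, 177.0, 63.4, 43.8, -5.7), (583.4, 108.4, 64.0, 43.3, 17.9), (579.3, 31.9, 63.7, 43.6, 30.7), (624.2, -98.1, 96.9, 96.5, -77.5)]
pallet []
plate [(629.0, -99.2, 92.9, 92.3, -75.1)]
handle []
side tiles [(549.2, 178.1, 61.5, 43.7, -5.7), (731.8, 177.4, 104.4, 29.7, -71.8), (583.5, 110.3, 60.8, 46.1, 17.7), (578.8, 33.8, 60.9, 47.3, 31.4), (621.2, -75.3, 94.2, 91.2, 22.0)]
pallet [(578.6, 112.8, 241.2, 118.0, -76.1)]
plate [(742.9, 163.8, 106.8, 32.7, -72.1), (628.3, -93.6, 92.2, 86.3, 20.0)]
handle [(619.3, -72.8, 58.0, 42.2, -70.3)]
```

View pics/r.png

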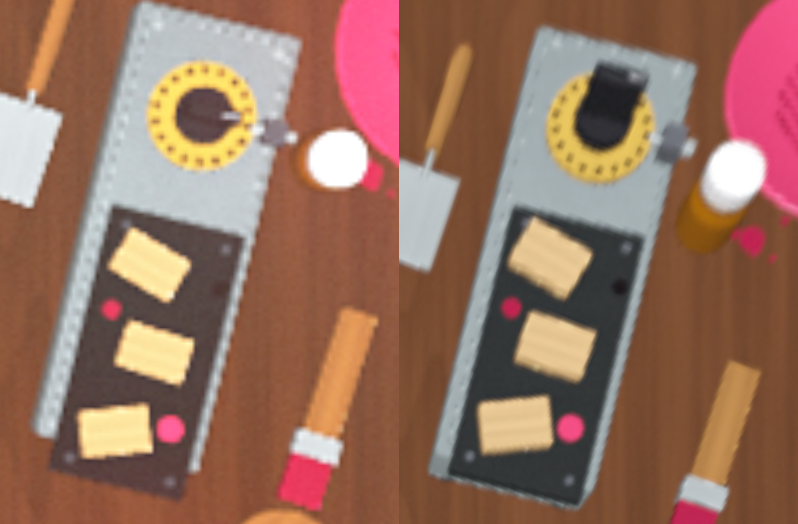

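Run:
```python
from h import *
X=(450,800,-200,260)
p=ctrl.get_image("top");im=rect(p,77,*X)
h=cv2.cvtColor(im,cv2.COLOR_RGB2HSV)
for v in (70,80,90,100): print(v,blobs(im,(0,0,0),(179,150,v),X[0],X[2],3000))
print(h[620,200+0],[h[2*(y+200),2*(x-450)] for x,y in ((640,60),(560,150),(520,200),(480,0),(720,100),(640,-20))])
def rep(c,th,t):
    th=np.radians(th);B=np.array([[np.cos(th),np.sin(th)],[-np.sin(th),np.cos(th)]]);
    for q in t: print(B@(np.array(q[:2])-c),q[2]-np.degrees(th))
rep((579.8,110),13.6,[(548.8,177,-5.7),(583.4,109,17.8),(579,32.3,31)])
s=ctrl.read_state();print(s["clock"],s["eef_pos"],s["tool_rot"],s["qpos"])
```

```text
70 []
80 []
90 [(577.6, 109.4, 234.9, 116.5, -76.4)]
100 [(577.5, 109.8, 236.8, 119.3, -76.4)]
[ 12  90 116] [array([ 8, 74, 83], dtype=uint8), array([ 3, 60, 85], dtype=uint8), array([ 11,  99, 124], dtype=uint8), array([ 10, 138, 135], dtype=uint8), array([ 10, 148, 138], dtype=uint8), array([104,  13, 211], dtype=uint8)]
[-14.37626944  72.41079254] -19.3
[ 3.26391749 -1.81847261] 4.200000000000001
[-19.04811099 -75.33325605] 17.4
1.05 [250.59137081 599.76661456 231.29198994] [-3.14158802e+00 -1.78950722e-05  2.74576901e+00] [-1.24079203  0.62842655  0.03849457  1.51741284 -0.02697602  0.99627569
 -0.02001147]
```

step_arm(series=[[[0,0,0.183,0,0,0,0],[0,0,0.183,0,0,0,0],[0,0,0.183,0,0,0,0],[0,0,0.183,0,0,0,0],[0,0,0.183,0,0,0,0],[0,0,0.183,0,0,0,0],[0,0,0,-0.3,0.09,0,0],[0,0,0,-0.3,0.09,0,0],[0,0,0,-0.3,0.09,0,0],[0,0,0,-0.3,0.09,0,0],[0,0,0,-0.3,0.09,0,0],[0,0,0,-0.3,0.09,0,0]]])

```text
clock: 2.25
eef_pos: [411.6, 366.3, 231.6]
tool_rot: [3.141, -0.0, 1.884]
force: [1.8, 0.1, -0.3]
width: 85.5
gripper_force: 0.0
```

```bash
cat >> h.py <<'E'
def go(x,y,z,yaw):
    s=ctrl.read_state();e=np.array(s["eef_pos"]);c=np.degrees(s["tool_rot"][2])
    a=np.radians(c);d=np.array([x,y,z])-e
    dy=(yaw-c+180)%360-180
    f=lambda a:(np.array([np.cos(a)*d[0]+np.sin(a)*d[1],np.sin(a)*d[0]-np.cos(a)*d[1],-d[2]])/150).round(4)
    print("t",s["clock"],"pos",e.round(1),"rpy",np.degrees(s["tool_rot"]).round(2),"F",np.round(s["force"],1),"w",round(s["width"],1),"g",round(s["gripper_force"],1))
    print(" az",round(-dy/45,4)," shift now",f(a)," shift after turn",f(np.radians(yaw)),"mm",round(np.linalg.norm(d)), "q",np.round(s["qpos"],2))
E
python3 -c "
from h import *
go(583.4,108.6,130,107.8)"
```

```text
t 2.25 pos [411.6 366.3 231.6] rpy [ 1.7997e+02 -2.0000e-02  1.0793e+02] F [ 1.8  0.1 -0.3] w 85.5 g 0.0
 az 0.003  shift now [-1.9872  0.561   0.6771]  shift after turn [-1.9859  0.5656  0.6771] mm 326 q [-0.97  0.5   0.28  1.8  -0.18  0.86 -0.29]
```

step_arm(series=[[[0,0,0.003,-0.248,0.07,0.085,0],[0,0,0,-0.248,0.07,0.085,0],[0,0,0,-0.248,0.07,0.085,0],[0,0,0,-0.248,0.07,0.085,0],[0,0,0,-0.248,0.07,0.085,0],[0,0,0,-0.248,0.07,0.085,0],[0,0,0,-0.248,0.07,0.085,0],[0,0,0,-0.248,0.07,0.085,0],[0,0,0,0,0,0,0],[0,0,0,0,0,0,0]]])

```text
clock: 3.25
eef_pos: [581.7, 109.0, 128.9]
tool_rot: [-3.141, -0.0, 1.879]
force: [0.2, 0.1, -0.1]
width: 85.3
gripper_force: 0.0
```

```bash
python3 -c "
from h import *
go(583.4,108.6,74,107.8)"
```

```text
t 3.25 pos [581.7 109.  128.9] rpy [-1.7995e+02 -1.0000e-02  1.0763e+02] F [ 0.2  0.1 -0.1] w 85.3 g 0.0
 az -0.0037  shift now [-0.006   0.01    0.3659]  shift after turn [-0.0061  0.0099  0.3659] mm 55 q [-0.37  0.68  0.21  1.78 -0.21  0.7   0.27]
```

step_arm(series=[[[0,0,0,0,0.01,0.1,0],[0,0,0,-0.006,0,0.1,0],[0,0,0,0,0,0.1,0],[0,0,0,0,0,0.066,0],[0,0,0,0,0,0,0.15],[0,0,0,0,0,0,0.2],[0,0,0,0,0,0,0.24],[0,0,0,0,0,0,0.24],[0,0,0,0,0,0,0.24]]])

```text
clock: 4.15
eef_pos: [583.7, 109.7, 74.9]
tool_rot: [3.141, 0.0, 1.881]
force: [-0.7, 1.0, 0.4]
width: 64.6
gripper_force: 0.0
```

```bash
python3 -c "
from h import *
go(583.4,108.6,74,107.8)
p=ctrl.get_image('side');save(p,'s2.png')
a=p['img'][200:320,220:380,::-1];cv2.imwrite('pics/s2c.png',cv2.resize(a,None,fx=4,fy=4,interpolation=cv2.INTER_CUBIC))"
```

```text
t 4.15 pos [583.7 109.7  74.9] rpy [179.94   0.   107.77] F [-0.7  1.   0.4] w 64.6 g 0.0
 az -0.0006  shift now [-0.0067 -0.0041  0.0063]  shift after turn [-0.0067 -0.0041  0.0063] mm 2 q [-0.35  0.76  0.19  1.81 -0.23  0.59  0.29]
```

View pics/s2c.png

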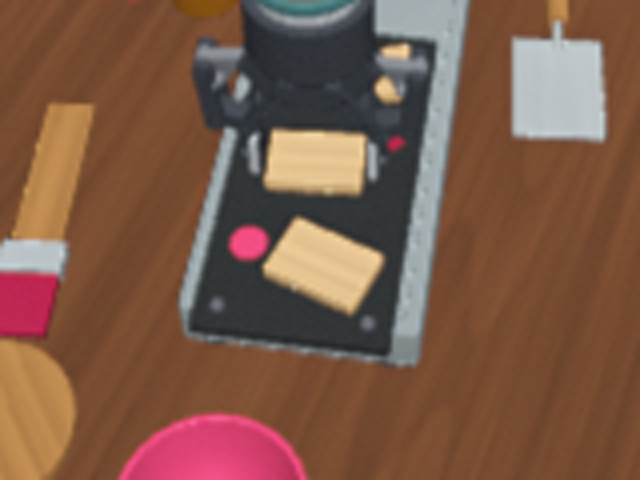

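step_arm(series=[[[0,0,0,0,0,0,0.3],[0,0,0,0,0,0,0.36],[0,0,0,0,0,0,0.36],[0,0,0,0,0,0,0.36],[0,0,0.045,0,0,0,0.36],[0,0,0.045,0,0,0,0.36],[0,0,0,0,0,0,0.36]]])

```text
clock: 4.9
eef_pos: [583.6, 109.4, 75.3]
tool_rot: [3.141, 0.0, 1.809]
force: [-1.4, -0.3, 6.2]
width: 57.9
gripper_force: 63.6
```

```bash
python3 -c "
from h import *
go(578.0,110.8,75,103.7)"
```

```text
t 4.9 pos [583.6 109.4  75.3] rpy [1.7996e+02 1.0000e-02 1.0368e+02] F [-1.4 -0.3  6.2] w 57.9 g 63.6
 az -0.0005  shift now [ 0.0177 -0.0343  0.0023]  shift after turn [ 0.0177 -0.0343  0.0023] mm 6 q [-0.36  0.76  0.21  1.81 -0.26  0.59  0.24]
```

step_arm(series=[[[0,0,0,0,0,-0.01,0.36],[0,0,0,0.009,-0.017,0,0.36],[0,0,0,0.009,-0.017,0,0.36],[0,0,0,0,0,0,0.36],[0,0,0,0,0,0,0.36]]])

```text
clock: 5.4
eef_pos: [577.5, 111.2, 75.8]
tool_rot: [-3.141, -0.0, 1.811]
force: [0.4, 0.1, -0.6]
width: 58.1
gripper_force: 64.0
```

```bash
python3 -c "
from h import *
go(578.0,110.8,75,103.7)"
```

```text
t 5.4 pos [577.5 111.2  75.8] rpy [-179.98   -0.    103.74] F [ 0.4  0.1 -0.6] w 58.1 g 64.0
 az 0.0008  shift now [-0.0032  0.0024  0.0051]  shift after turn [-0.0032  0.0024  0.0051] mm 1 q [-0.37  0.76  0.21  1.82 -0.26  0.59  0.24]
```

step_arm(series=[[[0,0,0,0,0,0,0.28],[0,0,0,0,0,0,0.2],[0,0,0,0,0,0,0.15],[0,0,0,0,0,-0.1,0.1],[0,0,0,0,0,-0.2,0],[0,0,0.144,0,0,0,0],[0,0,0.144,0,0,0,0],[0,0,0.144,0,0,0,0],[0,0,0,0.211,-0.117,0,0],[0,0,0,0.21,-0.117,0,0],[0,0,0,0,0,0,0],[0,0,0,0,0,0,0]]])

```text
clock: 6.6
eef_pos: [549.0, 178.8, 121.8]
tool_rot: [3.141, -0.001, 1.474]
force: [-1.0, -0.5, -1.0]
width: 85.1
gripper_force: 0.0
```

```bash
python3 -c "
from h import *
X=(450,800,-200,260)
go(548.8,177.5,76,84.3)
for n in ('top','side'):
    p=ctrl.get_image(n);im=rect(p,87,*X);print(blobs(im,(12,50,170),(32,150,255),X[0],X[2],800))"
```

```text
t 6.6 pos [549.  178.8 121.8] rpy [ 1.7996e+02 -5.0000e-02  8.4440e+01] F [-1.  -0.5 -1. ] w 85.1 g 0.0
 az 0.0031  shift now [-0.0085 -0.0006  0.3056]  shift after turn [-0.0085 -0.0006  0.3056] mm 46 q [-0.58  0.69  0.34  1.83 -0.35  0.67 -0.13]
[(548.4, 167.5, 62.4, 24.2, -9.5), (577.3, 109.7, 63.3, 43.0, 13.6), (577.8, 32.0, 63.4, 43.2, 30.6), (624.5, -98.0, 97.0, 96.0, 0.0)]
[(550.5, 178.5, 61.6, 43.6, -7.1), (731.8, 177.9, 103.6, 29.4, -71.9), (581.9, 120.9, 48.1, 29.5, 14.3)]
```

step_arm(series=[[[0,0,0,-0.008,0,0.1,0],[0,0,0,0,0,0.1,0],[0,0,0,0,0,0.106,0.05],[0,0,0,0,0,0,0.15],[0,0,0,0,0,0,0.22],[0,0,0,0,0,0,0.28],[0,0,0,0,0,0,0.34],[0,0,0,0,0,0,0.36],[0,0,0,0,0,0,0.36],[0,0,0,0,0,0,0.36]]])

```text
clock: 7.7
eef_pos: [550.2, 176.0, 76.6]
tool_rot: [3.139, -0.001, 1.471]
force: [-0.1, -1.3, 6.1]
width: 57.7
gripper_force: 63.9
```

```bash
python3 -c "
from h import *
th=np.radians(13.65);u=np.array([-np.sin(th),np.cos(th)]);C=np.array([577.6,109.8])
g=C+60*u;print(g);go(*g,76,103.65)"
```

```text
[563.44058683 168.10532582]
t 7.7 pos [550.2 176.   76.6] rpy [ 1.7985e+02 -5.0000e-02  8.4260e+01] F [-0.1 -1.3  6.1] w 57.7 g 63.9
 az -0.431  shift now [-0.0435  0.0933  0.004 ]  shift after turn [-0.072   0.0736  0.004 ] mm 15 q [-0.55  0.76  0.3   1.86 -0.38  0.58 -0.1 ]
```

step_arm(series=[[[0,0,0,0,0,-0.012,0.36],[0,0,-0.108,0,0,0,0.36],[0,0,-0.108,0,0,0,0.36],[0,0,-0.108,0,0,0,0.36],[0,0,-0.108,0,0,0,0.36],[0,0,0,0,0,0,0.36],[0,0,0,0,0,0,0.36]]])

```text
clock: 8.4
eef_pos: [549.1, 176.3, 77.1]
tool_rot: [3.141, -0.0, 1.808]
force: [0.1, 0.2, -0.8]
width: 58.1
gripper_force: 64.0
```

```bash
python3 -c "
from h import *
go(563.7,167.1,76,103.65)"
```

```text
t 8.4 pos [549.1 176.3  77.1] rpy [ 1.7998e+02 -1.0000e-02  1.0361e+02] F [ 0.1  0.2 -0.8] w 58.1 g 64.0
 az -0.0009  shift now [-0.0822  0.0802  0.0072]  shift after turn [-0.0823  0.0802  0.0072] mm 17 q [-0.49  0.75  0.21  1.86 -0.27  0.57  0.13]
```

Slide, release, rise, and go over c (579,32), yaw 121.

step_arm(series=[[[0,0,0,-0.027,0.027,0,0.36],[0,0,0,-0.027,0.027,0,0.36],[0,0,0,-0.028,0.026,0,0.36],[0,0,0,0,0,0,0.36],[0,0,0,0,0,0.007,0.36],[0,0,0,0,0,0,0.36]]])

```text
clock: 9.0
eef_pos: [564.4, 166.3, 76.6]
tool_rot: [3.14, 0.001, 1.809]
force: [0.1, -1.7, 5.8]
width: 57.5
gripper_force: 64.6
```

```bash
python3 -c "
from h import *
go(563.7,167.1,76,103.65)
go(578.5,33,76,121)"
```

```text
t 9.0 pos [564.4 166.3  76.6] rpy [1.7992e+02 4.0000e-02 1.0367e+02] F [ 0.1 -1.7  5.8] w 57.5 g 64.6
 az 0.0005  shift now [ 0.006  -0.0033  0.004 ]  shift after turn [ 0.006  -0.0033  0.004 ] mm 1 q [-0.47  0.76  0.21  1.82 -0.26  0.59  0.15]
t 9.0 pos [564.4 166.3  76.6] rpy [1.7992e+02 4.0000e-02 1.0367e+02] F [ 0.1 -1.7  5.8] w 57.5 g 64.6
 az -0.3851  shift now [-0.886  -0.1187  0.004 ]  shift after turn [-0.8104 -0.3772  0.004 ] mm 134 q [-0.47  0.76  0.21  1.82 -0.26  0.59  0.15]
```

step_arm(series=[[[0,0,0,0.005,-0.003,-0.006,0.36],[0,0,0,0,0,0,0.28],[0,0,0,0,0,0,0.2],[0,0,0,0,0,0,0.15],[0,0,0,0,0,-0.1,0.1],[0,0,0,0,0,-0.2,0],[0,0,-0.19,0,0,0,0],[0,0,-0.19,-0.0,0,0,0],[0,0,0,-0.27,-0.126,0,0],[0,0,0,-0.27,-0.126,0,0],[0,0,0,-0.27,-0.126,0,0],[0,0,0,0,0,0,0]]])

```text
clock: 10.2
eef_pos: [577.4, 24.6, 123.1]
tool_rot: [-3.14, 0.006, 2.097]
force: [0.1, -0.5, 0.1]
width: 85.6
gripper_force: 0.0
```

```bash
python3 -c "
from h import *
X=(450,800,-200,260)
go(578.5,33,76.5,121)
for n in ('top','side'):
    p=ctrl.get_image(n);im=rect(p,87,*X);print(blobs(im,(12,50,170),(32,150,255),X[0],X[2],500))"
```

```text
t 10.2 pos [577.4  24.6 123.1] rpy [-179.93    0.35  120.17] F [ 0.1 -0.5  0.1] w 85.6 g 0.0
 az -0.0185  shift now [0.0449 0.0345 0.3105]  shift after turn [0.0444 0.0352 0.3105] mm 47 q [-0.18  0.67  0.14  1.83 -0.13  0.65  0.56]
[(561.1, 168.6, 64.0, 45.0, 12.9), (587.3, 122.3, 37.9, 24.7, 6.7), (624.5, -98.2, 97.0, 96.5, 0.0)]
[(562.2, 171.1, 60.9, 44.9, 13.2), (731.7, 177.7, 103.9, 29.8, -71.7), (577.6, 111.7, 61.0, 45.6, 14.0), (577.6, 33.7, 61.1, 47.0, 29.8), (605.1, -49.7, 66.5, 30.8, 31.8), (490.9, -103.8, 95.0, 13.0, -73.7)]
```

step_arm(series=[[[0,0,0,0,0,0,0],[0,0,0,0,0,0,0]]])

```text
clock: 10.5
eef_pos: [576.4, 36.3, 121.9]
tool_rot: [3.141, -0.001, 2.111]
force: [-0.5, -0.3, 0.7]
width: 85.6
gripper_force: 0.0
```

```bash
python3 -c "
from h import *
go(578.0,32.5,76.5,120.5)"
```

```text
t 10.5 pos [576.4  36.3 121.9] rpy [ 1.7997e+02 -5.0000e-02  1.2098e+02] F [-0.5 -0.3  0.7] w 85.6 g 0.0
 az 0.0107  shift now [-0.0273 -0.0043  0.3026]  shift after turn [-0.0273 -0.004   0.3026] mm 46 q [-0.19  0.67  0.13  1.83 -0.13  0.65  0.55]
```

step_arm(series=[[[0,0,0.01,-0.02,-0.002,0.1,0],[0,0,0,0,0,0.1,0],[0,0,0,0,0,0.1,0],[0,0,0,0,0,0,0],[0,0,0,0,0,0,0.1],[0,0,0,0,0,0,0.1]]])

```text
clock: 11.1
eef_pos: [578.2, 31.8, 76.9]
tool_rot: [3.141, 0.0, 2.101]
force: [1.1, 0.2, -0.3]
width: 77.0
gripper_force: 0.0
```

```bash
python3 -c "
from h import *
go(578.0,32.5,76.5,120.5)"
```

```text
t 11.1 pos [578.2  31.8  76.9] rpy [1.7996e+02 2.0000e-02 1.2039e+02] F [ 1.1  0.2 -0.3] w 77.0 g 0.0
 az -0.0023  shift now [0.0044 0.0013 0.0028]  shift after turn [0.0044 0.0013 0.0028] mm 1 q [-0.18  0.74  0.12  1.85 -0.15  0.56  0.56]
```

step_arm(series=[[[0,0,0,0,0,0,0.2],[0,0,0,0,0,0,0.28],[0,0,0,0,0,0,0.34],[0,0,0,0,0,0,0.36],[0,0,0,0,0,0,0.36],[0,0,0,0,0,-0.012,0.36],[0,0,0.124,0,0,0,0.36],[0,0,0.124,0,0,0,0.36],[0,0,0.124,0,0,0,0.36],[0,0,0,0,0,0,0.36],[0,0,0,0,0,0,0.36],[0,0,0,0,0,0,0.36]]])

```text
clock: 12.3
eef_pos: [577.8, 31.7, 78.5]
tool_rot: [-3.142, -0.0, 1.81]
force: [0.9, 0.4, 0.8]
width: 57.5
gripper_force: 63.8
```

```bash
python3 -c "
from h import *
go(591.7,51.1,76.5,103.65)"
```

```text
t 12.3 pos [577.8  31.7  78.5] rpy [-1.8000e+02 -1.0000e-02  1.0373e+02] F [0.9 0.4 0.8] w 57.5 g 63.8
 az 0.0018  shift now [0.1038 0.1211 0.0132]  shift after turn [0.1039 0.1209 0.0132] mm 24 q [-0.23  0.74  0.19  1.85 -0.24  0.57  0.36]
```

step_arm(series=[[[0,0,0,0.026,0.03,0,0.36],[0,0,0,0.026,0.03,0,0.36],[0,0,0,0.026,0.03,0,0.36],[0,0,0,0.026,0.031,0,0.36],[0,0,0,0,0,0.004,0.36],[0,0,0,0,0,0.004,0.36],[0,0,0,0,0,0,0.36],[0,0,0,0,0,0,0.36]]])

```text
clock: 13.1
eef_pos: [592.4, 52.1, 77.9]
tool_rot: [3.14, -0.001, 1.809]
force: [-0.5, 4.0, 6.0]
width: 57.6
gripper_force: 64.4
```

```bash
python3 -c "
from h import *
go(591.7,51.1,76.5,103.65)"
```

```text
t 13.1 pos [592.4  52.1  77.9] rpy [ 1.7990e+02 -5.0000e-02  1.0366e+02] F [-0.5  4.   6. ] w 57.6 g 64.4
 az 0.0002  shift now [-0.0052 -0.0062  0.0092]  shift after turn [-0.0052 -0.0062  0.0092] mm 2 q [-0.26  0.76  0.2   1.81 -0.25  0.6   0.33]
```

step_arm(series=[[[0,0,0,-0.003,-0.006,-0.005,0.36],[0,0,0,0,0,0,0.36],[0,0,0,0,0,0,0.28],[0,0,0,0,0,0,0.2],[0,0,0,0,0,0,0.15],[0,0,0,0,0,-0.1,0.1],[0,0,0,0,0,-0.25,0],[0,0,0,0,0,-0.25,0],[0,0,0,-0.257,0,0,0],[0,0,0,-0.257,0,0,0],[0,0,0,-0.257,0,0,0],[0,0,0,-0.257,0,0,0]]])

```text
clock: 14.3
eef_pos: [627.8, -100.9, 169.4]
tool_rot: [3.14, 0.001, 1.809]
force: [1.0, 0.4, -0.4]
width: 85.4
gripper_force: 0.0
```

```bash
python3 -c "
from h import *
X=(450,800,-200,260)
go(629,-99,130,193.65)
for n in ('top','side'):
    p=ctrl.get_image(n);im=rect(p,87,*X);print(blobs(im,(12,50,170),(32,150,255),X[0],X[2],500)); print(blobs(rect(p,77,*X),(0,0,0),(179,150,100),X[0],X[2],3000))
    save(p,n+'3.png');cv2.imwrite('pics/r_'+n+'.png',im[:,:,::-1])
a=np.hstack([cv2.imread('pics/r_top.png')[:,:],cv2.imread('pics/r_side.png')]);cv2.imwrite('pics/r3.png',cv2.resize(a,None,fx=.57,fy=.57))
"
```

```text
t 14.3 pos [ 627.8 -100.9  169.4] rpy [1.7994e+02 3.0000e-02 1.0365e+02] F [ 1.   0.4 -0.4] w 85.4 g 0.0
 az -1.9999  shift now [0.0104 0.011  0.2629]  shift after turn [-0.011   0.0104  0.2629] mm 39 q [-0.02  0.69  0.24  1.63 -0.2   0.85  0.53]
[(561.7, 169.5, 62.8, 43.5, 13.4), (577.3, 109.7, 63.4, 43.2, 14.0), (589.5, 48.6, 64.4, 45.1, 12.4), (487.9, -149.0, 67.4, 16.5, -70.5)]
[(577.8, 109.7, 237.0, 120.0, -77.6)]
[(562.2, 171.1, 60.8, 44.9, 13.1), (731.8, 177.4, 104.6, 29.8, -71.7), (577.7, 111.5, 61.0, 45.9, 14.3), (590.3, 51.7, 61.0, 46.5, 12.9), (621.2, -75.4, 94.2, 91.1, 22.0), (490.8, -103.7, 94.7, 13.0, -73.5)]
[(574.8, 113.8, 247.6, 127.1, -77.9)]
```

View pics/r3.png

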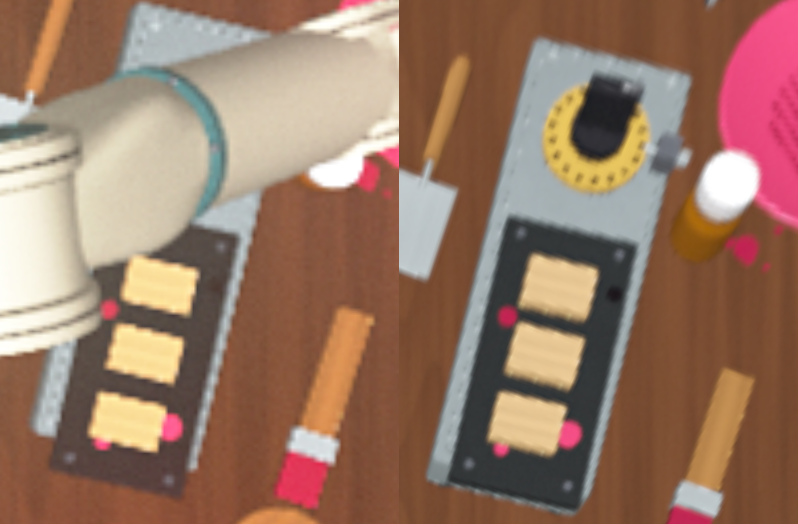

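step_arm(series=[[[0,0,-0.167,0,0,0,0],[0,0,-0.167,0,0,0,0],[0,0,-0.167,0,0,0,0],[0,0,-0.167,0,0,0,0],[0,0,-0.167,0,0,0,0],[0,0,-0.167,0,0,0,0],[0,0,-0.167,0,0,0,0],[0,0,-0.167,0,0,0,0],[0,0,-0.166,0,0,0,0],[0,0,-0.166,0,0,0,0],[0,0,-0.166,0,0,0,0],[0,0,-0.166,0,0,0,0]]])

```text
clock: 15.6
eef_pos: [627.3, -99.5, 169.0]
tool_rot: [-3.141, 0.0, -2.898]
force: [-0.3, 0.7, -0.1]
width: 85.1
gripper_force: 0.0
```

step_arm(series=[[[0,0,0,0,0,0,0],[0,0,0,0,0,0,0],[0,0,0,0,0,0,0]]])

```text
clock: 15.9
eef_pos: [627.3, -99.5, 168.4]
tool_rot: [-3.141, 0.0, -2.906]
force: [0.3, 0.2, 0.5]
width: 85.4
gripper_force: 0.0
```

```bash
python3 -c "
from h import *
go(628.6,-99.2,82,193.65)
p=ctrl.get_image('side')
for z in (114,):
    im=rect(p,z,560,700,-160,-20,4);cv2.imwrite('pics/k.png',im[:,:,::-1])
"
```

```text
t 15.9 pos [627.3 -99.5 168.4] rpy [-179.97    0.   -166.49] F [0.3 0.2 0.5] w 85.4 g 0.0
 az -0.0031  shift now [-8.700e-03 -3.000e-04  5.757e-01]  shift after turn [-8.700e-03 -3.000e-04  5.757e-01] mm 86 q [ 0.24  0.68 -0.21  1.62  0.17  0.86  1.77]
```

View pics/k.png

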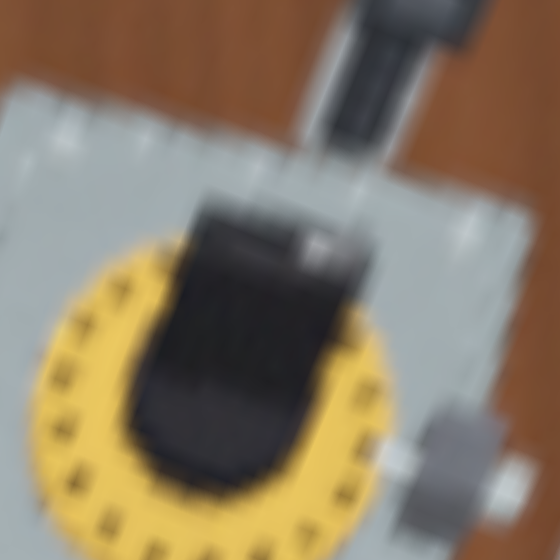

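step_arm(series=[[[0,0,-0.003,-0.012,0,0.15,0],[0,0,0,0,0,0.15,0],[0,0,0,0,0,0.15,0],[0,0,0,0,0,0.08,0],[0,0,0,0,0,0.045,0],[0,0,0,0,0,0,0.2],[0,0,0,0,0,0,0.4],[0,0,0,0,0,0,0.6],[0,0,0,0,0,0,0.6],[0,0,0,0,0,0,0.7],[0,0,0,0,0,0,0.7]]])

```text
clock: 17.05
eef_pos: [629.2, -99.1, 82.1]
tool_rot: [-3.141, 0.0, -2.901]
force: [0.4, -0.1, -0.1]
width: 25.3
gripper_force: 0.0
```

```bash
python3 -c "
from h import *
go(629,-99.2,82,193.65)"
```

```text
t 17.05 pos [629.2 -99.1  82.1] rpy [-1.7999e+02  3.0000e-02 -1.6623e+02] F [ 0.4 -0.1 -0.1] w 25.3 g 0.0
 az 0.0026  shift now [ 0.0017 -0.0005  0.0005]  shift after turn [ 0.0017 -0.0005  0.0005] mm 0 q [ 0.22  0.79 -0.18  1.67  0.21  0.69  1.74]
```

step_arm(series=[[[0,0,0,0,0,0,0.75],[0,0,0,0,0,0,0.8],[0,0,0,0,0,0,0.85],[0,0,0,0,0,0,0.9],[0,0,0,0,0,0,0.95],[0,0,0,0,0,0,0.95]]])

```text
clock: 17.65
eef_pos: [629.3, -99.9, 82.0]
tool_rot: [-3.141, 0.0, -2.902]
force: [0.9, -3.1, 1.9]
width: 13.0
gripper_force: 58.4
```

```bash
python3 -c "
from h import *
go(629,-99.2,82,133.65)
print(ctrl.read_state()['torque'])"
```

```text
t 17.65 pos [629.3 -99.9  82. ] rpy [-1.7994e+02  2.0000e-02 -1.6626e+02] F [ 0.9 -3.1  1.9] w 13.0 g 58.4
 az 1.3353  shift now [ 0.0009  0.0049 -0.0002]  shift after turn [ 0.0047  0.0017 -0.0002] mm 1 q [ 0.22  0.79 -0.18  1.67  0.21  0.69  1.74]
[-0.5719138  -0.09917701 -0.02946122]
```

step_arm(series=[[[0,0,0.015,0,-0.004,0,0.95],[0,0,0.03,0,0,0,0.95],[0,0,0.044,0,0,0,0.95],[0,0,0.044,0,0,0,0.95],[0,0,0.044,0,0,0,0.95],[0,0,0.044,0,0,0,0.95],[0,0,0.044,0,0,0,0.95],[0,0,0.044,0,0,0,0.95],[0,0,0.044,0,0,0,0.95],[0,0,0.044,0,0,0,0.95],[0,0,0.03,0,0,0,0.95],[0,0,0.015,0,0,0,0.95]]])

```text
clock: 18.85
eef_pos: [629.3, -99.5, 81.9]
tool_rot: [3.142, 0.0, 3.032]
force: [-1.4, -2.3, 5.2]
width: 13.3
gripper_force: 58.9
```

```bash
python3 -c "
from h import *
go(629.3,-100,82,133.74)
print(ctrl.read_state()['torque'])
X=(450,800,-200,260)
p=ctrl.get_image('side')
im=rect(p,87,*X);print(blobs(im,(12,50,170),(32,150,255),X[0],X[2],500)); print(blobs(rect(p,77,*X),(0,0,0),(179,150,100),X[0],X[2],3000))
"
```

```text
t 18.85 pos [629.3 -99.5  81.9] rpy [1.8000e+02 1.0000e-02 1.7374e+02] F [-1.4 -2.3  5.2] w 13.3 g 58.9
 az 0.8888  shift now [-0.0004 -0.0033 -0.0006]  shift after turn [-0.0025 -0.0023 -0.0006] mm 1 q [ 0.17  0.79 -0.09  1.67  0.1   0.68  1.49]
[-0.56605601  0.08309722  0.03873289]
[(593.3, 171.4, 62.8, 42.9, -16.0), (731.7, 177.6, 104.2, 29.7, -71.8), (578.1, 111.9, 62.8, 43.8, -15.3), (559.7, 53.6, 63.4, 44.2, -15.7), (620.5, -74.6, 94.3, 89.6, 25.7), (491.0, -103.8, 94.1, 12.6, -73.2)]
[(578.6, 111.7, 247.0, 126.0, 73.2), (654.5, -137.2, 148.5, 72.4, -73.8)]
```

step_arm(series=[[[0,0,0.02,0,0,0,0.95],[0,0,0.03,0,0,0,0.95],[0,0,0.044,0,0,0,0.95],[0,0,0.044,0,0,0,0.95],[0,0,0.044,0,0,0,0.95],[0,0,0.044,0,0,0,0.95],[0,0,0.044,0,0,0,0.95],[0,0,0.044,0,0,0,0.95],[0,0,0.044,0,0,0,0.95],[0,0,0.044,0,0,0,0.95],[0,0,0.044,0,0,0,0.95],[0,0,0.044,0,0,0,0.95]]])

```text
clock: 20.1
eef_pos: [629.4, -99.2, 81.9]
tool_rot: [3.141, 0.0, 2.647]
force: [-0.4, -2.5, 6.2]
width: 13.0
gripper_force: 58.9
```

step_arm(series=[[[0,0,0.044,0,0,0,0.95],[0,0,0.044,0,0,0,0.95],[0,0,0.044,0,0,0,0.95],[0,0,0.044,0,0,0,0.95],[0,0,0.044,0,0,0,0.95],[0,0,0.044,0,0,0,0.95],[0,0,0.044,0,0,0,0.95],[0,0,0.044,0,0,0,0.95],[0,0,0.03,0,0,0,0.95],[0,0,0.015,0,0,0,0.95],[0,0,0,0,0,0,0.95],[0,0,0,0,0,0,0.95]]])

```text
clock: 21.3
eef_pos: [629.6, -99.0, 81.9]
tool_rot: [3.14, 0.0, 2.336]
force: [-1.0, -1.2, 6.2]
width: 12.9
gripper_force: 58.9
```

```bash
python3 -c "
from h import *
go(629.3,-100,82,133.74)
print(ctrl.read_state()['torque'])
X=(430,800,-200,260)
p=ctrl.get_image('side')
im=rect(p,87,*X);print(blobs(im,(12,50,170),(32,150,255),X[0],X[2],500)); print(blobs(rect(p,77,*X),(0,0,0),(179,150,100),X[0],X[2],3000))
cv2.imwrite('pics/r4.png',cv2.resize(im[:,:,::-1],None,fx=.6,fy=.6))
"
```

```text
t 21.3 pos [629.6 -99.   81.9] rpy [1.7994e+02 1.0000e-02 1.3387e+02] F [-1.  -1.2  6.2] w 12.9 g 58.9
 az 0.0029  shift now [-0.0034 -0.0063 -0.0005]  shift after turn [-0.0034 -0.0063 -0.0005] mm 1 q [ 0.05  0.79  0.1   1.68 -0.12  0.68  0.98]
[-0.36981631  0.01790205  0.04511047]
[(731.7, 177.9, 103.5, 29.6, -71.7), (638.8, 129.8, 65.5, 41.1, -75.7), (579.5, 112.7, 65.8, 41.0, -75.0), (519.7, 99.2, 65.2, 40.7, -76.0), (621.1, -75.3, 93.9, 91.2, 22.9), (491.0, -104.0, 93.9, 12.7, -73.5)]
[(579.3, 112.2, 242.7, 129.4, 13.8), (663.5, -134.2, 131.5, 118.0, -90.0)]
```

View pics/r4.png

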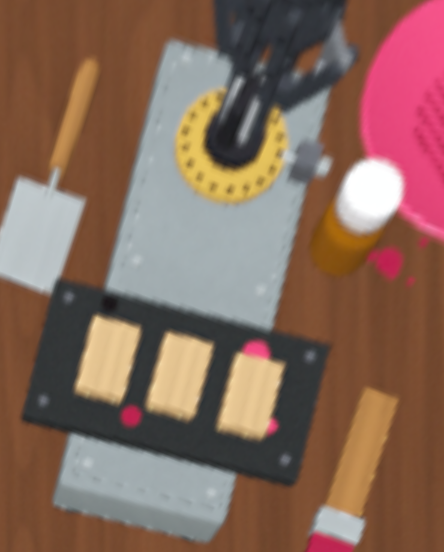

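```bash
python3 -c "
from h import *
print(ctrl.finish_job())"
```

```text
the job is handed in; nothing more can be done
None
```

The job is handed in: by camera the tiles sit squared to within about a degree on the board's midline (up to about 2.5 mm off line, gaps about 21 mm), the knob was turned about 60° clockwise to its third stop and is still gripped there, and the board has made its quarter turn (21 s on the clock).

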